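# Stand the overflow pipe up in the drain and press it home

## Robot

A 7-joint arm with a two-finger parallel gripper is mounted at the origin on the work surface. World frame = base frame: x ahead of the robot, y to its left, z up, the work surface at z = 0. Lengths are in m, angles in rad, forces in N, time in s.
With the tool pointing down it reaches from about 0.4 to 0.875 m from the base axis. Payload 6.5 kg.
Tool frame: the origin (TCP) lies at the very end of the fingers, on their centre line; the grasp point (between the pads) lies 19 mm behind it (ctrl.grasp_offset is the distance from the TCP to the grasp point, in m); z points along the fingers, y is the direction in which the jaws open and shut (so a half turn about z gives the same grasp; the last joint's range is limited). The gripper opens to 88 mm and grips with 3 to 60 N. Pads are 18 mm wide; open, the fingers measure 123 mm over their backs; the gripper's body (75 mm by 187 mm) begins 45 mm behind the grasp point.
Start: joints at [-1.284, 0.536, -0.004, 1.538, 0.003, 1.067, -0.071], TCP at [0.225, 0.61, 0.239] pointing down, gripper open.
Joint ranges: [-2.7, 2.7], [-0.37, 2.16], [-1.27, 1.26], [0.24, 2.4], [-1.31, 4.45], [0.19, 1.91], [-2.76, 2.76]. Speed limits (rad/s): [2.39, 2.39, 3.14, 3.14, 3.14, 3.14, 3.14].

## Interface

Orientations are given as a rotation vector (axis times angle).
In Python, from bench import ctrl gives the robot as it stands. Calls block until the motion is done:
- ctrl.move_pose(position, orientation): joint-space move of the TCP to a pose.
- ctrl.move_straight(position, feed=0.15, rot=None, until_force=None): straight line of the TCP; rot=None keeps the orientation; feed is the mean speed in m/s. With until_force (N) it stops when the force on the tool has changed by that much, and returns True; else False.
- ctrl.movej(angles): joint-space move.
- ctrl.gripper_open() and ctrl.close_gripper(force=None): open the fingers fully, or close them until they stop; force is the grip in N (None keeps the last).
- ctrl.dwell(seconds).
- ctrl.ik(position, orientation): joint angles nearest the present ones, or None.
- ctrl.observe(): the state.
- ctrl.grab_frame(name): name is "scene" or "top" or "wrist"; returns a dict with "pixels" (400x640x3 uint8, blue, green, red), "camera_matrix" (3x3 intrinsics, pixels), "dist_coeffs" ([k1, k2, p1, p2, k3] as OpenCV has them; the pictures are not rectified), "rvec" (rotation vector, rad) and "tvec" (3), from world to camera coordinates, as OpenCV has them. Camera axes: x right, y down, z forward; pixel columns grow to the right and rows downward; lengths in m; the calibration is good to about 2 mm. A picture is of the moment at which its call begins. There is no depth.
A pose or a line that the arm cannot do raises ctrl.IKError and nothing moves.
- ctrl.close_job(): hands the job in, once; it reports no verdict.
The state is a dict: "clock": time; "joint_pos": joint angles; "joint_vel": joint speeds; "joint_torque": joint torques, N m; "tool_pos": TCP position; "ee_rot": TCP orientation; "wrist_force": force on the tool from outside, world axes, zero at the start; "wrist_torque": the same for the moment, N m; "finger_gap": finger opening in m.
Only numpy, scipy, OpenCV 4.12 (cv2) and the standard library are available. Lean on these libraries where they do the work, as an engineer would, in place of code of your own. Each camera call takes 0.05 s, during which the arm holds its last target.

## Task

The white overflow pipe of the test station is parked: it leans back on its rest with its tapered foot in the drain funnel. Without lifting its foot out of the funnel, tip the pipe upright so that the foot drops into the tapered seat, then press it straight down against the stiff valve pin until it is fully home, and let go of it. Do not knock the pumps, the coupling, the bottle or the other loose things about.

Things in the scene. Friction and masses are not known exactly. Their poses are not given: they have to be found in the camera images.
- drain: Drain station, fixed: steel plate 180 mm (x) by 270 mm (y), 8 mm thick, lip 14 mm high, with a grey funnel and a steel parking rest on it. Origin: on the table surface, below the funnel axis; z up. The rest and the leaning pipe are on its +y side, bystanders on its -y side.
- funnel_rim (a point): Centre of the funnel's mouth, on its axis, level with the rim, 92 mm above the table. Mouth about 64 mm wide inside; a steep lead-in narrows to 34 mm wide at 68 mm above the table, and below that is the long tapered seat that matches the pipe's foot.
- pipe: White overflow pipe, loose, 220 mm long, 36 mm diameter, about 0.2 kg; the lowest 58 mm taper down to 22 mm. Origin: centre of the foot's flat underside; z runs from foot to cap. Starts leaning about 39 degrees on the rest, foot in the lead-in 68 mm above the table, 12 mm past the axis. Tipped upright, the foot drops onto the pin (27 mm above the table) with a little play; fully home it is 20 mm above.
- pipe_top (a point): Centre of the pipe's flat closed cap (32 mm flat, edge chamfered), 220 mm from the foot; 240 mm above the table when fully home. Four dark slots in the side just below it.
- plunger (a joint): Brass valve pin, 18 mm diameter, in the bottom of the funnel: metres pushed down (starts at 0 to 0.0015, about 0.008 with the pipe home). Stiff friction of about 8 N and no spring: the pipe's own weight does not move it, a push of 8 to 20 N on the pipe does, and it stays down.
- pump: Bystander: must not be moved more than 30 mm. Small pump on the plate, black 56 mm square foot, white body, red cap, 50 mm tall; origin centre of underside.
- coupling: Bystander: must not be moved more than 30 mm. White plastic ring on the plate, 50 mm outside diameter, 22 mm tall; origin centre of underside.
- bottle: Bystander: must not be moved more than 30 mm. White bottle with blue cap, 60 mm diameter, 160 mm tall; origin centre of underside.
- grease: Bystander: must not be moved more than 30 mm. Grey jar with black lid, 68 mm diameter, 70 mm tall; origin centre of underside.
- driver: Bystander: must not be moved more than 30 mm. Screwdriver lying on the table, 190 mm long along its x.
- wrench: Bystander: must not be moved more than 30 mm. Steel wrench lying on the table, 170 mm long along its x.
- pump2: Bystander: must not be moved more than 30 mm. A second pump like the first, standing on the table; origin centre of underside.
- seat (a point): Point on the funnel's axis 20 mm above the table: where the centre of the pipe's foot lies when the pipe is fully home.
- rest_bar (a point): Middle of the parking rest's dark cross bar (10 mm diameter, 48 mm long along the station's x), 154 mm above the table and 85 mm from the funnel axis; its upturned ends reach 175 mm above the table. A 30 mm wide post carries it.
- pipe_band (a point): On the pipe's axis, 72 mm from the foot: lower edge of the dark band (12 mm wide) round the pipe. Level with the funnel rim when the pipe is fully home, about 7 mm above it before pressing.

How it is judged:
By the outcome, as a careful person would: the job done as asked, in the order asked, and still so for the second after the job is handed in, with the robot touching nothing.
It also fails if it takes over 48 s, if anything falls off the work surface, if the arm or the gripper's body presses on something with over 40 N, if the wrist force passes 120 N, or if a joint passes its speed limit or range.

## Working session

There is one attempt and no reset: what is moved stays moved. The work goes in short steps, each a Python script; the robot and the scene stay as the last script left them, time stands still between calls to the robot, and variables do not carry over. Pictures are saved under pics/ and viewed, and the job is handed in when it is done.

```bash
ls; mkdir -p pics; python3 - <<'E'
from bench import ctrl
import cv2,pickle
F={}
for n in("scene","top","wrist"):
    f=ctrl.grab_frame(n);F[n]=f;cv2.imwrite(f"pics/{n}0.png",f["pixels"])
pickle.dump(F,open("f0.pkl","wb"))
print(ctrl.observe(),ctrl.grasp_offset)
E
```

```text
pics
{'clock': 0.15, 'joint_pos': array([-1.28423012,  0.53697852, -0.00444615,  1.53859893,  0.00259566,
        1.06729631, -0.07120059]), 'joint_vel': array([-0.00116598, -0.00317519,  0.00050369, -0.00289148,  0.00119344,
       -0.00127815,  0.00101091]), 'joint_torque': array([ 1.29404983e-03, -5.71328115e+01,  9.91726890e-01, -2.51829690e+01,
       -5.61521121e-02,  1.51934515e-02,  9.53629956e-05]), 'tool_pos': array([0.22441631, 0.6095509 , 0.23806752]), 'ee_rot': array([-5.51114954e-01, -3.09273608e+00,  1.99172466e-03]), 'wrist_force': array([-0.31350961,  0.51674261,  0.29466829]), 'wrist_torque': array([-0.00341863, -0.06325438,  0.00842608]), 'finger_gap': 0.08821527823267504} 0.0187
```

View pics/scene0.png

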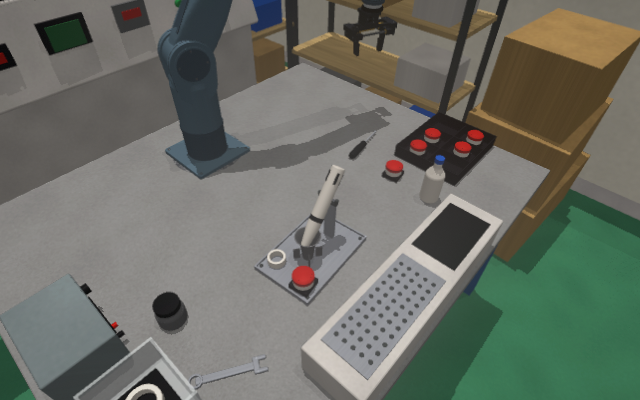

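View pics/top0.png

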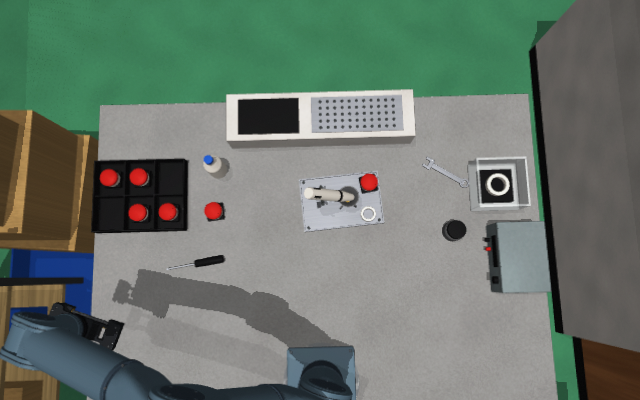

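View pics/wrist0.png

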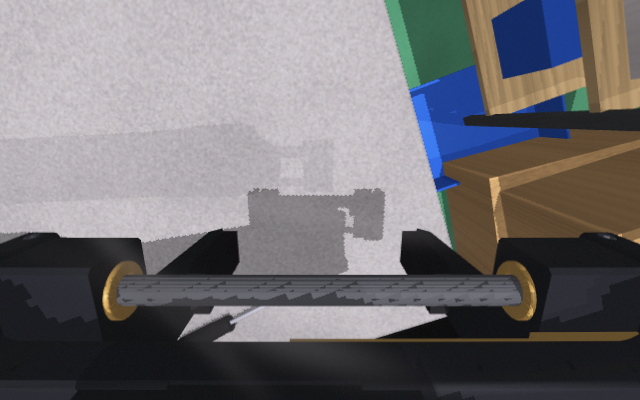

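The station sits at about (342,202) in top and (311,257) in scene, with the pipe leaning to image-left (+y). I'll enlarge both views.

```bash
python3 - <<'E'
import cv2,pickle
F=pickle.load(open("f0.pkl","rb"))
t=F["top"]["pixels"][165:240,290:400];cv2.imwrite("pics/topc.png",cv2.resize(t,None,fx=7,fy=7,interpolation=cv2.INTER_CUBIC))
s=F["scene"]["pixels"][155:305,245:375];cv2.imwrite("pics/scc.png",cv2.resize(s,None,fx=4,fy=4,interpolation=cv2.INTER_CUBIC))
import numpy as np
for n in F:
    R=cv2.Rodrigues(F[n]["rvec"])[0];print(n,-R.T@F[n]["tvec"].ravel(),F[n]["camera_matrix"].ravel(),F[n]["dist_coeffs"])
E
```

```text
scene [ 1.0345036  -0.5699053   0.85776851] [389.57482419   0.         319.86538846   0.         389.57482419
 200.31285562   0.           0.           1.        ] [-0.01868239  0.          0.          0.          0.        ]
top [ 0.33288087 -0.01698137  1.65579316] [491.27161472   0.         321.28215117   0.         491.27161472
 202.34766642   0.           0.           1.        ] [0.03366504 0.         0.         0.         0.        ]
wrist [0.1628944  0.63235759 0.38411849] [291.94181349   0.         319.21072312   0.         291.94181349
 198.27503606   0.           0.           1.        ] [-0.00537666  0.          0.          0.          0.        ]
```

View pics/topc.png

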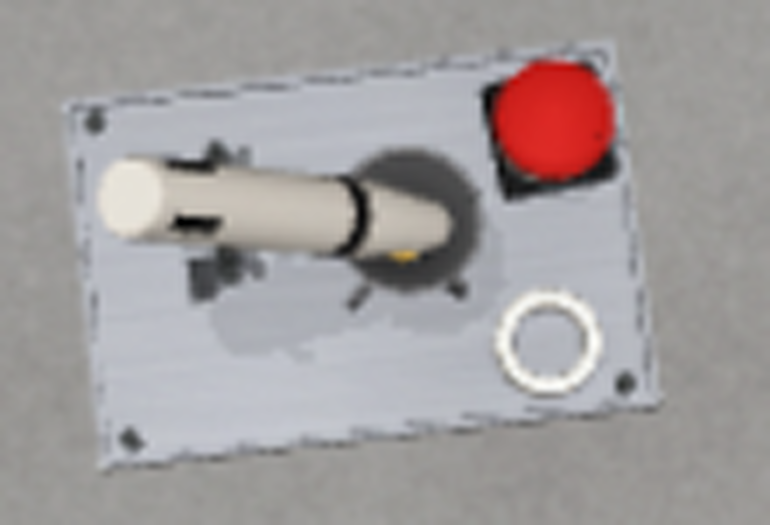

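View pics/scc.png

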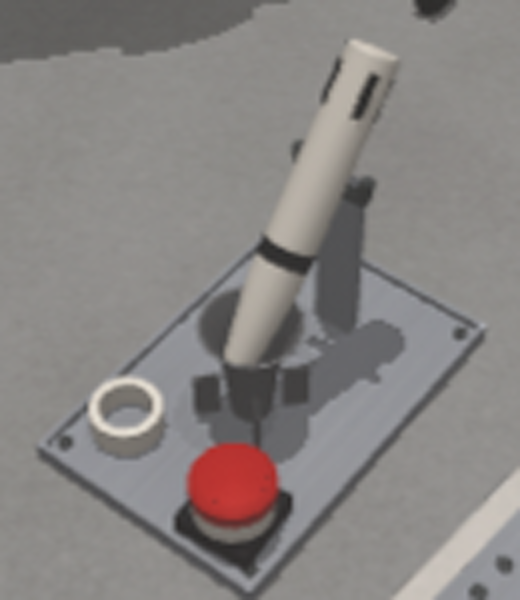

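```bash
cat > h.py <<'E'
import numpy as np,cv2,pickle
def ray(f,p):
    q=cv2.undistortPoints(np.array([[p]],float),f["camera_matrix"],f["dist_coeffs"])[0,0]
    R=cv2.Rodrigues(f["rvec"])[0];return -R.T@f["tvec"].ravel(),R.T@np.r_[q,1]
def atz(f,p,z):
    c,d=ray(f,p);return c+d*(z-c[2])/d[2]
def proj(f,P):
    return cv2.projectPoints(np.atleast_2d(P).astype(float),f["rvec"],f["tvec"],f["camera_matrix"],f["dist_coeffs"])[0][:,0]
def tri(fa,pa,fb,pb):
    A=[];b=[]
    M=np.zeros((3,3));v=np.zeros(3);L=[ray(fa,pa),ray(fb,pb)]
    for c,d in L:
        d=d/np.linalg.norm(d);Q=np.eye(3)-np.outer(d,d);M+=Q;v+=Q@c
    x=np.linalg.solve(M,v)
    return x,[np.linalg.norm(np.cross(x-c,d/np.linalg.norm(d))) for c,d in L]
E
python3 - <<'E'
from h import *
F=pickle.load(open("f0.pkl","rb"));T=F["top"];S=F["scene"]
tc=lambda u,v:(290+(u+.5)/7-.5,165+(v+.5)/7-.5)
sc=lambda u,v:(245+(u+.5)/4-.5,155+(v+.5)/4-.5)
C=[atz(T,tc(*p),.014) for p in[(65,103),(612,42),(660,402),(103,466)]]
for c in C:print(c.round(4))
print([np.linalg.norm(C[i]-C[(i+1)%4]).round(4) for i in range(4)])
for e in (C[0]-C[1],C[3]-C[2]):print("yaw of y",np.degrees(np.arctan2(-e[0],e[1])))
for e in (C[1]-C[2],C[0]-C[3]):print("yaw of x",np.degrees(np.arctan2(e[1],e[0])))
Cs=[atz(S,sc(*p),.014) for p in[(40,447),(250,592),(485,328)]]
for c in Cs:print("sc",c.round(4))
rt=atz(T,tc(412,220),.092);rs=atz(S,sc(250,325),.092);print("rim",rt,rs, tri(T,tc(412,220),S,sc(250,325)))
print("cap",tri(T,tc(132,199),S,sc(371,50)))
print("band lower",tri(T,tc(367,217),S,sc(284,264)))
E
```

```text
[0.6619 0.0568 0.014 ]
[ 0.6849 -0.2103  0.014 ]
[ 0.5081 -0.2256  0.014 ]
[0.4845 0.042  0.014 ]
[np.float64(0.268), np.float64(0.1774), np.float64(0.2687), np.float64(0.178)]
yaw of y 4.919932298603564
yaw of y 5.048759504728304
yaw of x 4.9653044530422905
yaw of x 4.740552340148999
sc [ 0.5126 -0.224   0.014 ]
sc [ 0.6876 -0.2087  0.014 ]
sc [0.6658 0.0566 0.014 ]
rim [ 0.58705259 -0.1054775   0.092     ] [ 0.58755527 -0.10191055  0.092     ] (array([ 0.58774797, -0.10426321,  0.09393396]), [np.float64(0.0014933805113523965), np.float64(0.0014933805113523265)])
cap (array([0.57569292, 0.01998962, 0.23945423]), [np.float64(0.0007677702781326718), np.float64(0.0007677702781326056)])
band lower (array([ 0.5870715 , -0.07871444,  0.12993371]), [np.float64(0.006146939676533546), np.float64(0.006146939676533284)])
```

Station is at about (0.587, -0.104) with yaw 4.95°. The triangulated cap (0.5757, 0.020, 0.2395) matches the geometric prediction (0.576, 0.021, 0.239). Next I'll check IK for the coaxial grasp and the tipping path.

```bash
cat >> h.py <<'E'
from scipy.spatial.transform import Rotation as Ro
O=np.array([.5872,-.1045,0]);yaw=np.radians(4.95)
SX=np.array([np.cos(yaw),np.sin(yaw),0]);SY=np.array([-np.sin(yaw),np.cos(yaw),0]);Z=np.array([0,0,1.])
def pose(th,fy,fz,s,sgn=1):
    "TCP at s along pipe axis, pipe lean th(deg), foot at station y fy, z fz"
    t=np.radians(th);a=np.sin(t)*SY+np.cos(t)*Z
    p=O+fy*SY+fz*Z+s*a
    z=-a;y=sgn*SX;x=np.cross(y,z)
    return p,Ro.from_matrix(np.c_[x,y,z]).as_rotvec()
E
python3 - <<'E'
from h import *
from bench import ctrl
print(ctrl.observe()["clock"])
for sgn in(1,-1):
  for a in[(39,-.012,.068,.30),(39,-.012,.068,.177),(20,-.006,.073,.177),(0,0,.073,.177),(0,0,.027,.177),(0,0,.027,.30)]:
    q=ctrl.ik(*pose(*a,sgn));print(sgn,a,None if q is None else np.round(q,2))
E
```

```text
0.15
1 (39, -0.012, 0.068, 0.3) [-1.02  0.58  0.71  1.67  0.3   1.23 -0.41]
1 (39, -0.012, 0.068, 0.177) [-0.87  0.66  0.64  1.8   0.35  0.98 -0.45]
1 (20, -0.006, 0.073, 0.177) [-0.62  0.48  0.58  1.78  0.11  0.95 -0.07]
1 (0, 0, 0.073, 0.177) [-0.38  0.5   0.67  1.7  -0.35  1.06  0.49]
1 (0, 0, 0.027, 0.177) [-0.35  0.55  0.64  1.75 -0.39  0.97  0.52]
1 (0, 0, 0.027, 0.3) [-0.41  0.43  0.72  1.61 -0.3   1.21  0.45]
-1 (39, -0.012, 0.068, 0.3) [-0.39  0.51 -0.2   1.62  0.69  1.44  2.4 ]
-1 (39, -0.012, 0.068, 0.177) [-0.32  0.58 -0.13  1.76  0.76  1.21  2.36]
-1 (20, -0.006, 0.073, 0.177) [ 0.55  0.68 -1.07  1.72  0.94  1.37  2.43]
-1 (0, 0, 0.073, 0.177) [-0.62  0.67  1.09  1.72 -0.65  1.16 -2.4 ]
-1 (0, 0, 0.027, 0.177) [-0.61  0.75  1.09  1.76 -0.74  1.11 -2.33]
-1 (0, 0, 0.027, 0.3) [-0.63  0.56  1.1   1.62 -0.52  1.28 -2.49]
```

```bash
python3 - <<'E'
from h import *
from bench import ctrl
o=ctrl.observe();p=o["tool_pos"].copy();p[2]=.36
ctrl.move_straight(p,feed=.2)
ctrl.move_pose(*pose(39,-.012,.068,.31)); print(ctrl.observe()["clock"])
P,R=pose(39,-.012,.068,.25)
ctrl.move_straight(P,feed=.15,rot=R)
F={}
for n in("scene","top","wrist"):
    f=ctrl.grab_frame(n);F[n]=f
pickle.dump(F,open("f1.pkl","wb"))
s=F["scene"]["pixels"][85:285,215:415];t=F["top"]["pixels"][140:240,260:400]
cv2.imwrite("pics/s1.png",cv2.resize(s,(400,400)));
cv2.imwrite("pics/m1.png",np.hstack([cv2.resize(s,(400,400)),cv2.resize(t,(400,286)).__class__(0) if 0 else cv2.copyMakeBorder(cv2.resize(t,(400,286)),0,114,0,0,0)]))
cv2.imwrite("pics/w1.png",F["wrist"]["pixels"])
o=ctrl.observe();print(o["clock"],o["tool_pos"],P,o["wrist_force"])
E
```

```text
3.15
3.85 [0.57529484 0.04149155 0.26294976] [0.57465999 0.04028807 0.26228649] [ 0.28209588 -0.36203172  1.52252483]
```

View pics/m1.png

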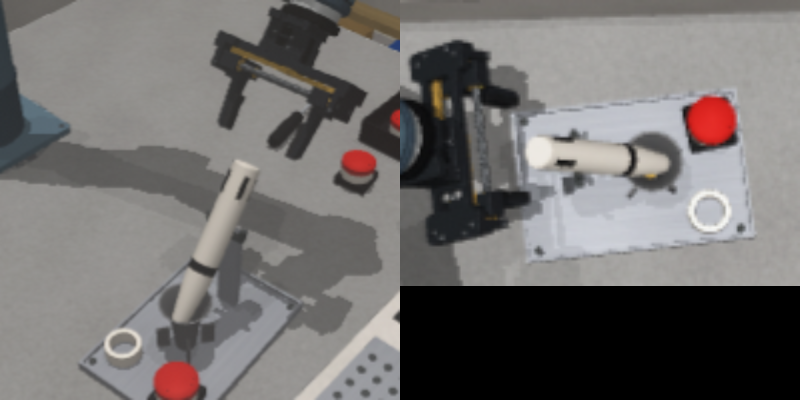

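View pics/w1.png

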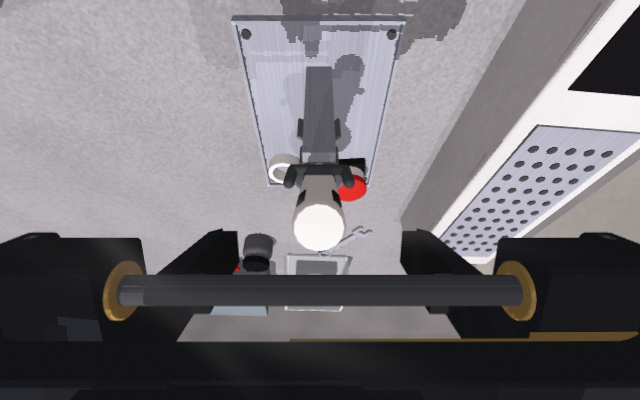

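The wrist view shows the cap at (318,228), centred between the fingers (about 238 and 401). I'll compare that with the predicted cap, then go in and grip.

```bash
python3 - <<'E'
from h import *
from bench import ctrl
F=pickle.load(open("f1.pkl","rb"))
c=pose(39,-.012,.068,.22)[0];print(c,[proj(F[n],c).round(1) for n in F])
P,R=pose(39,-.012,.068,.177)
r=ctrl.move_straight(P,feed=.1,rot=R,until_force=12)
o=ctrl.observe();print(r,o["clock"],o["tool_pos"],P,o["wrist_force"])
if not r:
    ctrl.close_gripper(force=25)
    o=ctrl.observe();print(o["clock"],o["tool_pos"],o["wrist_force"],o["wrist_torque"],o["finger_gap"])
F={}
for n in("scene","top"):
    f=ctrl.grab_frame(n);F[n]=f
s=F["scene"]["pixels"][135:285,245:395];t=F["top"]["pixels"][140:240,260:400]
cv2.imwrite("pics/m2.png",np.hstack([cv2.resize(s,(400,400)),cv2.copyMakeBorder(cv2.resize(t,(400,286)),0,114,0,0,0)]))
E
```

```text
[0.57628905 0.02147887 0.23897211] [array([[337.6, 167.1]]), array([[307.7, 192.7]]), array([[318.1, 226.3]])]
False 4.7333 [ 0.57901435 -0.00494421  0.20585782] [ 0.57862402 -0.00548098  0.20555484] [-0.20335262  0.52455319  0.33591776]
5.5833 [ 0.57855563 -0.00553842  0.20553843] [ 0.16838913 -0.41186016  0.39490189] [0.49923766 0.14647372 0.06046326] 0.035199025215212586
```

View pics/m2.png

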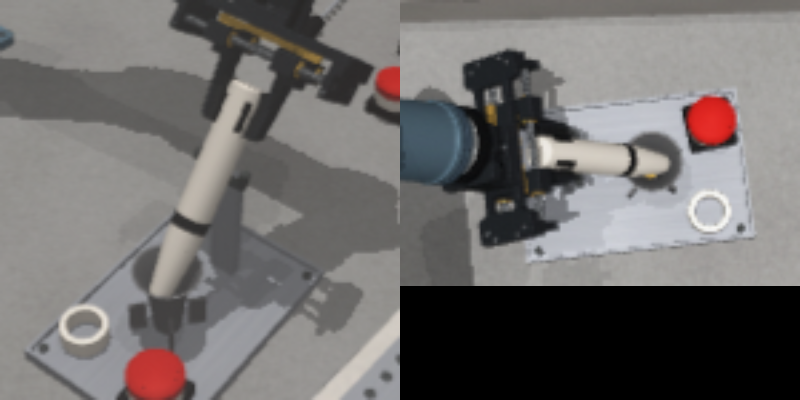

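The pipe is gripped coaxially, with a gap of 35 mm for a 36 mm pipe. Now I'll tip it in small segments, keeping the foot low in the lead-in.

```bash
python3 - <<'E'
from h import *
from bench import ctrl
for th in (36,30,24,18,12,6,0):
    k=th/39
    P,R=pose(th,-.012*k,.0715-.0005*(1-k),.177)
    r=ctrl.move_straight(P,feed=.06,rot=R,until_force=20)
    o=ctrl.observe();print(th,r,round(o["clock"],2),(o["tool_pos"]-P).round(4),o["wrist_force"].round(1),o["wrist_torque"].round(2))
    if r:break
F={}
for n in("scene","top","wrist"):
    f=ctrl.grab_frame(n);F[n]=f
pickle.dump(F,open("f3.pkl","wb"))
s=F["scene"]["pixels"][135:285,245:395];t=F["top"]["pixels"][140:240,260:400]
cv2.imwrite("pics/m3.png",np.hstack([cv2.resize(s,(400,400),interpolation=2),cv2.copyMakeBorder(cv2.resize(t,(400,286)),0,114,0,0,0)]))
E
```

```text
36 False 6.02 [-0.0001 -0.0004  0.0001] [-0.3 -0.1 -2.6] [ 0.96  0.17 -0.03]
30 False 6.45 [-0.0003  0.0004 -0.0005] [-0.2  0.1 -3.1] [0.83 0.16 0.01]
24 False 6.88 [-0.0003  0.0009 -0.0007] [ 0.3  0.5 -3.1] [0.61 0.11 0.03]
18 False 7.32 [-0.0002  0.0011 -0.0007] [-0.9  0.1 -3.2] [ 0.49  0.07 -0.02]
12 False 7.74 [-0.0002  0.0011 -0.0007] [ 0.6  0.5 -3.1] [ 0.33  0.02 -0.04]
6 False 8.17 [-0.0001  0.0011 -0.0006] [ 0.5  0.6 -3.2] [ 0.15  0.13 -0.01]
0 False 8.59 [-0.0001  0.0011 -0.0005] [ 0.1  0.1 -2.4] [-0.04  0.13 -0.02]
```

View pics/m3.png

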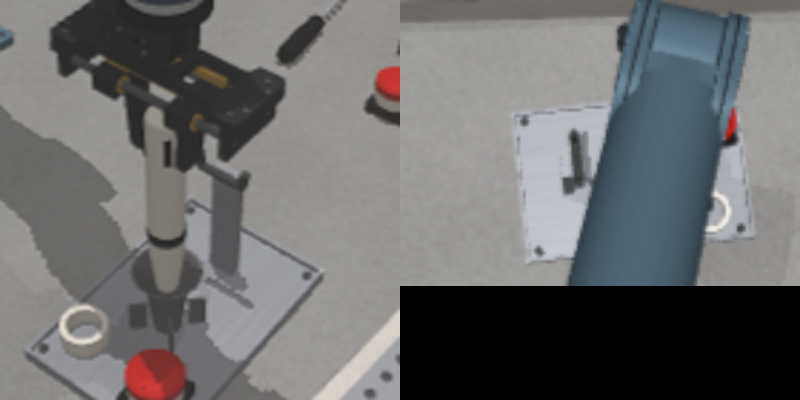

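The pipe is upright with its foot inside the funnel mouth, and only its weight is on the wrist. Lowering it with a low force stop.

```bash
python3 - <<'E'
from h import *
from bench import ctrl
for fz in (.058,.045,.036,.030,.027):
    P,R=pose(0,0,fz,.177)
    r=ctrl.move_straight(P,feed=.04,rot=R,until_force=5)
    o=ctrl.observe();print(fz,r,round(o["clock"],2),(o["tool_pos"]-P).round(4),o["wrist_force"].round(1),o["wrist_torque"].round(2))
    if r:break
F={}
for n in("scene","wrist"):
    f=ctrl.grab_frame(n);F[n]=f
s=F["scene"]["pixels"][135:285,245:395]
cv2.imwrite("pics/m4.png",np.hstack([cv2.resize(s,(400,400),interpolation=2),cv2.resize(F["wrist"]["pixels"],(400,250))[:, :] if 0 else cv2.copyMakeBorder(cv2.resize(F["wrist"]["pixels"],(400,250)),0,150,0,0,0)]))
E
```

```text
0.058 False 9.22 [-0.0002 -0.     -0.0003] [ 0.  -0.1 -2.8] [-0.04  0.1  -0.04]
0.045 False 9.69 [-0.0001  0.     -0.0003] [-0.6  0.6 -2.1] [-0.1   0.08  0.02]
0.036 False 10.07 [-0.0002  0.     -0.0004] [ 0.9  0.  -2.2] [-0.06  0.06  0.04]
0.03 False 10.37 [-0.0002  0.     -0.0004] [ 0.3  0.1 -1.7] [-0.06  0.07  0.05]
0.027 False 10.62 [-0.0001  0.0001 -0.0002] [-0.8  0.3 -2.1] [-0.05  0.08  0.07]
```

View pics/m4.png

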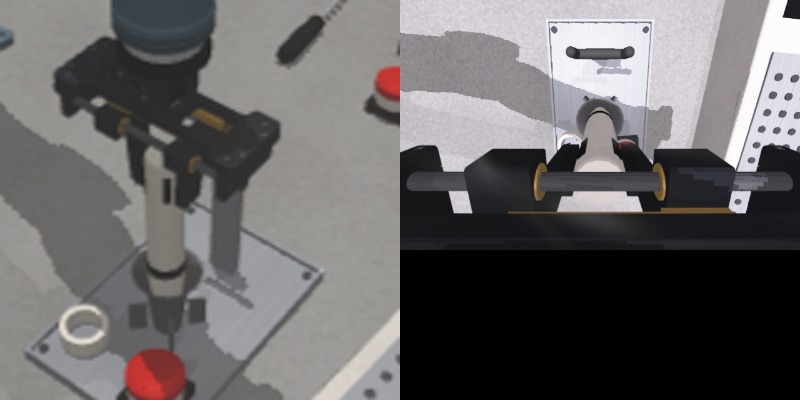

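It went into the seat without wall contact. Next: let go, retract, and check where it settled.

```bash
python3 - <<'E'
from h import *
from bench import ctrl
ctrl.gripper_open()
P,R=pose(0,0,.027,.275)
ctrl.move_straight(P,feed=.12,rot=R)
ctrl.close_gripper(force=20)
o=ctrl.observe();print(o["clock"],o["tool_pos"],o["finger_gap"],o["wrist_force"])
F={}
for n in("scene","wrist"):
    f=ctrl.grab_frame(n);F[n]=f
pickle.dump(F,open("f5.pkl","wb"))
S=F["scene"];print("cap pred",proj(S,O+.247*Z),proj(S,O+.099*Z),proj(F["wrist"],O+.247*Z))
s=S["pixels"][165:265,270:370]
cv2.imwrite("pics/m5.png",np.hstack([cv2.resize(s,(400,400),interpolation=2),cv2.copyMakeBorder(cv2.resize(F["wrist"]["pixels"],(400,250)),0,150,0,0,0)]))
E
```

```text
13.875 [ 0.58720372 -0.1044844   0.30197999] 0.0006642126642035839 [ 0.18016017  0.1287219  -0.33993734]
cap pred [[305.8581782  192.36337656]] [[306.3102979  234.59289019]] [[319.33221197 214.29545005]]
```

View pics/m5.png

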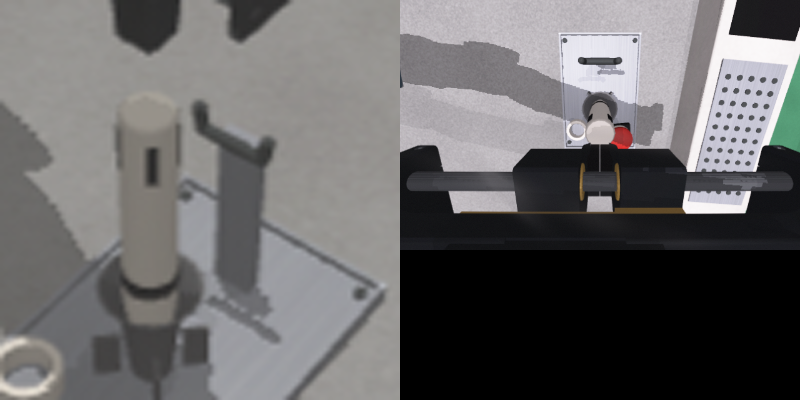

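The pipe stands in the seat with its cap at about (307.5,192), within roughly 3 mm of prediction. Fingers are closed over it. Pressing slowly.

```bash
python3 - <<'E'
from h import *
from bench import ctrl
P,R=pose(0,0,0,.253)
ctrl.move_straight(P,feed=.1,rot=R)
r=ctrl.move_straight(O+.240*Z,feed=.02,until_force=3)
o=ctrl.observe();print(r,o["clock"],o["tool_pos"],o["wrist_force"].round(1))
for z in np.arange(.245,.2325,-.0015):
    r=ctrl.move_straight(O+z*Z,feed=.012,until_force=26)
    o=ctrl.observe();print(round(z,4),r,round(o["clock"],2),o["tool_pos"].round(4),o["wrist_force"].round(1),o["wrist_torque"].round(2))
    if -o["wrist_force"][2]>28 or o["wrist_force"][2]>28:break
F=ctrl.grab_frame("scene")
s=F["pixels"][165:265,270:370]
cv2.imwrite("pics/m6.png",cv2.resize(s,(600,600),interpolation=2))
E
```

```text
True 15.0333 [ 0.58730325 -0.10446277  0.24681371] [-0.3 -0.1  0.6]
0.245 False 15.33 [ 0.5877 -0.1045  0.2455] [-0.5 -0.3  5.3] [-0.02  0.09  0.  ]
0.2435 False 15.61 [ 0.5878 -0.1044  0.2442] [-0.9  0.2  5.6] [0.07 0.14 0.05]
0.242 False 15.88 [ 0.5879 -0.1044  0.2428] [-0.1 -0.7  7.2] [0.15 0.07 0.05]
0.2405 False 16.16 [ 0.5879 -0.1043  0.2413] [-0.5  0.3  6.9] [0.15 0.12 0.01]
0.239 False 16.43 [ 0.588  -0.1043  0.24  ] [-1.7  1.1  8.3] [0.14 0.18 0.  ]
0.2375 False 16.71 [ 0.5885 -0.1044  0.2396] [-2.   0.6 14. ] [ 0.25  0.54 -0.01]
0.236 False 16.98 [ 0.5891 -0.1046  0.2395] [-3.4  1.5 23.4] [ 0.37  1.01 -0.01]
0.2345 False 17.26 [ 0.5896 -0.1047  0.2394] [-6.6  2.3 31.1] [ 0.47  1.6  -0.02]
```

View pics/m6.png

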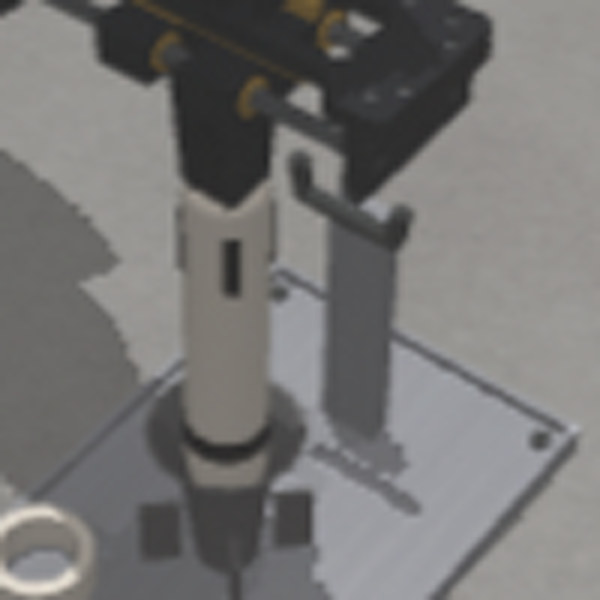

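Pressing hit a hard stop at TCP z = 0.2395 with force rising to 31 N, so the pipe is home (expected 0.240). Now retract, move clear and check.

```bash
python3 - <<'E'
from h import *
from bench import ctrl
ctrl.move_straight(O+.245*Z,feed=.02)
ctrl.move_straight(O+.36*Z,feed=.12)
P=np.array([.45,.25,.36]);ctrl.move_pose(P,pose(0,0,0,0)[1])
o=ctrl.observe();print(o["clock"],o["tool_pos"],o["wrist_force"].round(1))
F={n:ctrl.grab_frame(n) for n in("scene","top")}
pickle.dump(F,open("f7.pkl","wb"))
S=F["scene"]
print([ (k,proj(S,O+z*Z).round(1),proj(F["top"],O+z*Z).round(1)) for k,z in(("cap home",.24),("cap unpressed",.247),("band lower home",.092))])
cv2.imwrite("pics/m7.png",cv2.resize(S["pixels"][165:265,270:370],(600,600),interpolation=2))
cv2.imwrite("pics/t7.png",F["top"]["pixels"])
cv2.imwrite("pics/s7.png",S["pixels"])
a=pickle.load(open("f0.pkl","rb"))
E
```

```text
20.5083 [0.45082297 0.24877932 0.35999517] [ 0.4  0.2 -0.1]
[('cap home', array([[305.9, 194.6]]), array([[350.7, 187.8]])), ('cap unpressed', array([[305.9, 192.4]]), array([[350.8, 187.3]])), ('band lower home', array([[306.3, 236.4]]), array([[348.1, 196. ]]))]
```

View pics/m7.png

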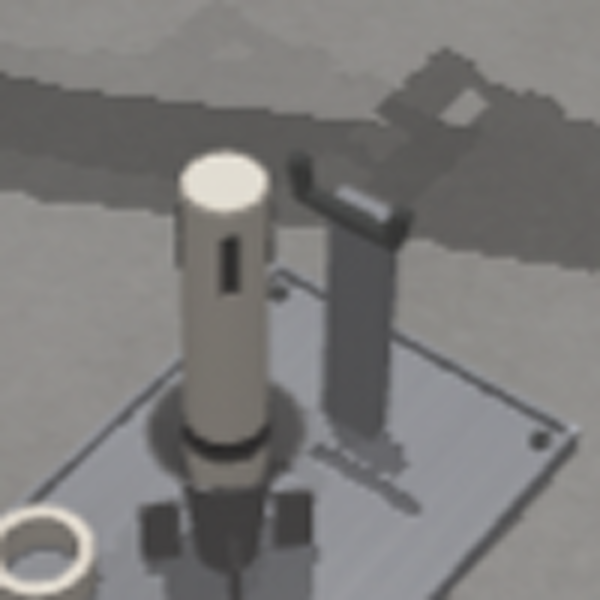

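View pics/t7.png

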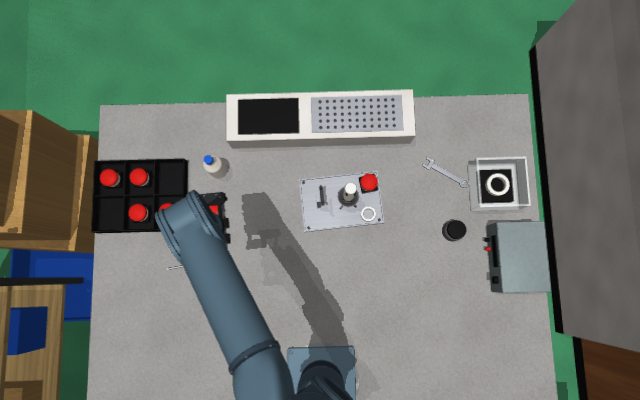

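View pics/s7.png

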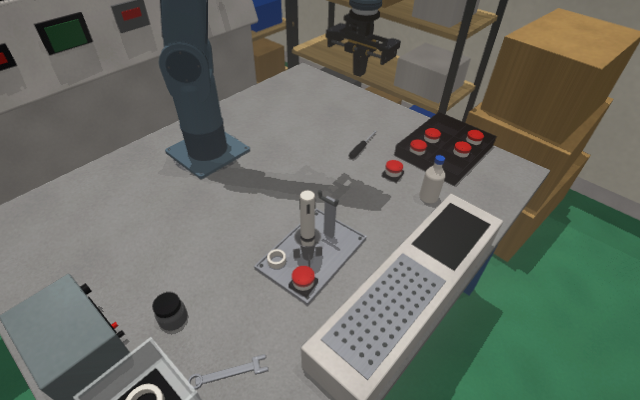

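Cap at (307.1,194.9) in scene against a predicted (305.9,194.6) for home, and the band is level with the rim. All bystanders look unmoved. Handing in.

```bash
python3 -c "
from bench import ctrl
print(ctrl.close_job(), ctrl.observe()['clock'])"
```

```text
the job is handed in; nothing more can be done
the job is handed in; nothing more can be done
```

The pipe is upright, pressed fully home in its seat and released. I handed the job in at about 20.6 s on the robot's clock, well inside the 48 s limit.

- **What I did:** I gripped the pipe along its axis just below the cap. I then tipped it upright with its foot low in the funnel lead-in, lowered it onto the pin, let go, and pressed the cap down with closed fingertips.
- **Fully home:** The pin gave at roughly 5–8 N. The pipe then hit a hard stop with the fingertips at 0.2395 m (0.240 m expected), and I pushed on to 31 N.
- **After letting go:** The scene view shows the cap within about 1 px (roughly 2–3 mm) of its fully-home position, and the dark band level with the funnel rim. The top view agrees.
- **Bystanders:** Compared by eye with the first pictures, they stand where they were. In the last top view the arm hid the second pump and most of the screwdriver, so I checked those in the scene view only.
- **Robot:** It ended well clear and touching nothing, with the wrist force near zero. No check failed.

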